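# Tablet to the dish, then open the canister of unknown thread

## Task

I need two descaling tablets: first take the round tablet out of the pocket tray and leave it lying in the white dish, without disturbing the square tablet or the jars and shakers. Then open the screw-cap canister for me - nobody remembers whether its cap loosens clockwise or anticlockwise, so try it one way and, if it jams, the other - and lift the cap straight off to a good 10 cm above where it sat, so that I can reach in for the second tablet. Finish while still holding the cap up there: do not put it down or let go.

Things in the scene. Friction and masses are not known exactly. Their poses are not given: they have to be found in the camera images.
- round_tablet: round plain whitish tablet, 25 mm across, 18 mm tall, standing in one end pocket of the tray so that its upper 9 mm stick out; 20 g; origin at the centre of its underside, z up
- square_tablet: square plain whitish tablet, 18 x 18 x 18 mm, standing in the other end pocket of the tray; to be left alone; origin at the centre of its underside
- tray: white pocket tray fixed to the worktop, 60 (its x) x 140 (its y) x 14 mm tall, with three round pockets of 28 mm, 9 mm deep, in a row along its y axis 45 mm apart (the middle one is empty; which end holds which tablet changes); origin at the centre of its underside
- dish: small shallow white ceramic dish, loose, round, 112 mm across the rim, 92 mm across the foot, 18 mm tall, wall 4 mm, inner floor 5 mm above its underside; flat inside over about 84 mm; origin at the centre of its underside
- canister: round aluminium canister held to the worktop by a black rubber suction foot (it cannot move or turn), 84 mm across, 94 across the foot, shoulder 88 mm above the worktop; the neck with the mouth ends 118 mm above the worktop, inside the cap; origin at the centre of its underside, z up, upright
- cap: round ribbed grey part-turn screw cap on the canister, 56 mm across, 42 mm tall, 60 g, a loose part; origin at the centre of its underside, 94 mm above the worktop when closed (its top at 136 mm). Closed, its x axis lies along the canister's x axis. Which way it loosens cannot be seen and changes. The wrong way it stops hard after about 0.15 rad
- cap_top (a point): centre of the cap's flat top. The cap turns easily, almost without torque, in its loosening direction; turned 1.1 to 2.0 rad that way from closed (aim at 1.5) it is free and lifts straight up without force. Before that it can be raised only 2 mm, then its lugs jam under the neck's flange
- honey: squat glass jar with a dark lid, 65 mm across, 86 mm tall, loose, not to be moved; origin at the centre of its underside
- salt_shaker: clear shaker with a grey domed top, 44 mm across, 90 mm tall, loose, standing on the left side near the robot, not to be moved; origin at the centre of its underside
- pepper_shaker: clear shaker with a grey domed top, 44 mm across, 90 mm tall, loose, standing by the sink on the right, not to be moved; origin at the centre of its underside

How it is judged:
By the outcome, as a careful person would: the job done as asked, in the order asked, and still so for the second after the job is handed in, while the arm keeps its last pose, push and grip.
It also fails if it takes over 53 s, if anything falls off the work surface, if the arm or the gripper's body presses on something with over 40 N, if the wrist force passes 120 N, or if a joint passes its speed limit or range.

## Robot

A 6-joint arm with a two-finger parallel gripper is mounted at the origin on a cart in front of the work surface, level with it; the furniture and walls round the work are solid. World frame = base frame: x ahead of the robot, y to its left, z up, the work surface at z = 0. Lengths are in m, angles in rad, forces in N, time in s.
With the tool pointing down it reaches from about 0.3 to 0.875 m from the base axis. Payload 6.4 kg.
Tool frame: the origin (TCP) lies midway between the tips of the shut fingers; the grasp point (between the pads) lies behind it (robot.grasp_offset is the z of the grasp point in the tool frame, in m); z points along the fingers, y is the line along which they close (so a half turn about z gives the same grasp; the last joint's range is limited). The gripper opens to 88 mm and grips with 3 to 60 N. Pads are 18 mm wide; open, the fingers measure 123 mm over their backs; the gripper's body (75 mm by 187 mm) begins 45 mm behind the grasp point.
Start: joints at [-1.342, 0.181, 1.607, -0, 1.354, -0.206], TCP at [0.242, -0.522, 0.239] pointing down, gripper open.
Joint ranges: [-2.99, 2.99], [-0.89, 2.07], [0.3, 2.58], [-1.14, 4.28], [0, 2.63], [-3.12, 3.12]. Speed limits (rad/s): [2.57, 2.57, 3.01, 3.14, 3.14, 3.14].

## Interface

Orientations are given as a unit quaternion [x, y, z, w].
In Python, from bench import robot, vision, readout, close_job gives the robot as it stands (robot), with the cameras (vision), the readings (readout) and the job as plain functions.
- The arm moves only by the shell command python3 inch.py 'ROWS'. ROWS is a JSON list that holds a single list of rows (three levels of brackets), with 1 to 5 rows, each of 5 numbers: the opening from 0.0 (shut) to 1.0 (fully open), then dx, dy, dz in m, then a turn about the tool's z in rad; each row shifts and turns the commanded pose from where the row before left it, along the tool's axes as they then stand; what a row does not reach is not made up. A row lasts 1/8 s, in which the tool goes at most 0.0625 m and 0.188 rad, less where a joint would pass 70% of its speed; a pose out of reach is approached as far as the arm can. The fingers move at their own pace and stop on an object; the grip force is fixed at half the most. Time passes only in rows, so rows that do not move let the fingers close. It prints the time, the measured TCP pose, the force, the opening and the grip force at its end. Input that does not fit is refused with a message, and nothing moves.
- readout.sense(): the state, without advancing time (a new reading comes with each control period).
- vision.get_image(name): name is "scene" or "top"; returns a dict with "image" (420x560x3 uint8, red, green, blue), "camera_matrix" (3x3 intrinsics, pixels), "pose" (4x4, takes a point from camera to world coordinates). Camera axes: x right, y up, looking along -z (the intrinsics and any distortion apply to the point x, -y, -z); pixel columns grow to the right and rows downward; lengths in m; the calibration is good to about 2 mm. A picture is of the moment at which its call begins. There is no depth.
- close_job(): hands the job in; it is judged then, once.
The state is a dict: "time_s": time; "joint_positions": joint angles; "qd": joint speeds; "joint_torque": joint torques, N m; "position": TCP position; "ee_rot": TCP orientation; "force": force on the tool from outside, world axes, zero at the start; "torque": the same for the moment, N m; "finger_gap": opening from 0.0 (shut) to 1.0 (fully open); "grasp_force": force on a finger pad.
Only numpy, scipy, OpenCV 4.12 (cv2) and the standard library are available. Lean on these libraries where they do the work, as an engineer would, in place of code of your own. Each camera call takes 0.05 s, during which the arm holds its last target. There are 200 camera calls.

## Working session

There is one attempt and no reset: what is moved stays moved. The work goes in short steps, Python scripts to look and compute and a shell command to move; the robot and the scene stay as the last step left them, time stands still between calls to the robot, and variables do not carry over. Pictures are saved under pics/ and viewed, at most 10 in all, crops included, and the job is handed in when it is done.

```bash
mkdir -p pics; ls
python3 - <<'E'
from bench import robot, vision, readout, close_job
import cv2,pickle
for n in("scene","top"):
    d=vision.get_image(n); pickle.dump(d,open(f"pics/{n}0.pkl","wb"))
    cv2.imwrite(f"pics/{n}0.png",d["image"][:,:,::-1]); print(d["camera_matrix"],d["pose"],[k for k in d])
s=readout.sense();print(s["position"],s["ee_rot"],s["finger_gap"],s["time_s"],robot.grasp_offset)
E
```

```text
bench.py
inch.py
pics
[[465.28783103   0.         285.29552549]
 [  0.         465.28783103 207.67633578]
 [  0.           0.           1.        ]] [[ 0.47025931  0.37416705 -0.79928418 -0.18138693]
 [-0.88248292  0.19018323 -0.4301793  -0.46473693]
 [-0.00894848  0.90765046  0.41963147  0.515073  ]
 [ 0.          0.          0.          1.        ]] ['image', 'camera_matrix', 'pose']
[[421.35036846   0.         276.065023  ]
 [  0.         421.35036846 201.71732598]
 [  0.           0.           1.        ]] [[ 0.02848204  0.99146424 -0.12722984  0.43354322]
 [-0.99944552  0.02605017 -0.0207376  -0.08890642]
 [-0.01724623  0.12774994  0.99165645  0.93963003]
 [ 0.          0.          0.          1.        ]] ['image', 'camera_matrix', 'pose']
[ 0.24212408 -0.52103839  0.23791253] [ 9.76460660e-01  2.15694236e-01  5.48610922e-06 -7.59133692e-04] 1.0033989605048894 0.1 -0.0187
```

View pics/scene0.png

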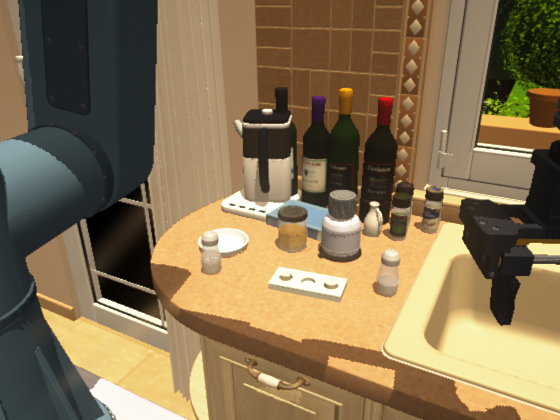

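View pics/top0.png

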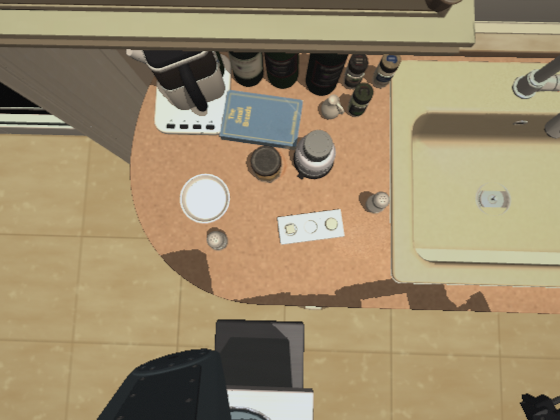

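The top view shows the dish at about (205,198), the tray at (311,227) with tablets at (291,229) and (332,224), the cap at (318,146), honey at (266,163) and the shakers at (217,239) and (379,202). I'll enlarge it.

Run:
```python
import cv2
a=cv2.imread("pics/top0.png"); b=cv2.imread("pics/scene0.png")
A=cv2.resize(a[205:250,270:350],None,fx=9,fy=9,interpolation=cv2.INTER_CUBIC)
cv2.imwrite("pics/c1.png",A)
B=cv2.resize(a[120:255,170:350],None,fx=4.4,fy=4.4,interpolation=cv2.INTER_CUBIC)
cv2.imwrite("pics/c2.png",B)
C=cv2.resize(b[180:300,190:390],None,fx=4,fy=4,interpolation=cv2.INTER_CUBIC)
cv2.imwrite("pics/c3.png",C)
```

```text
(no output)
```

View pics/c1.png

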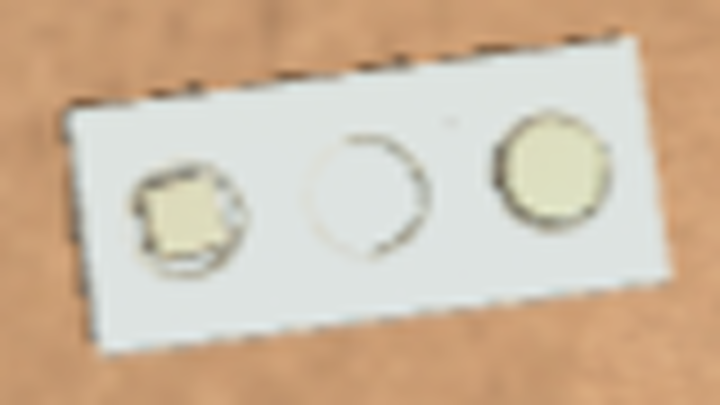

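View pics/c2.png

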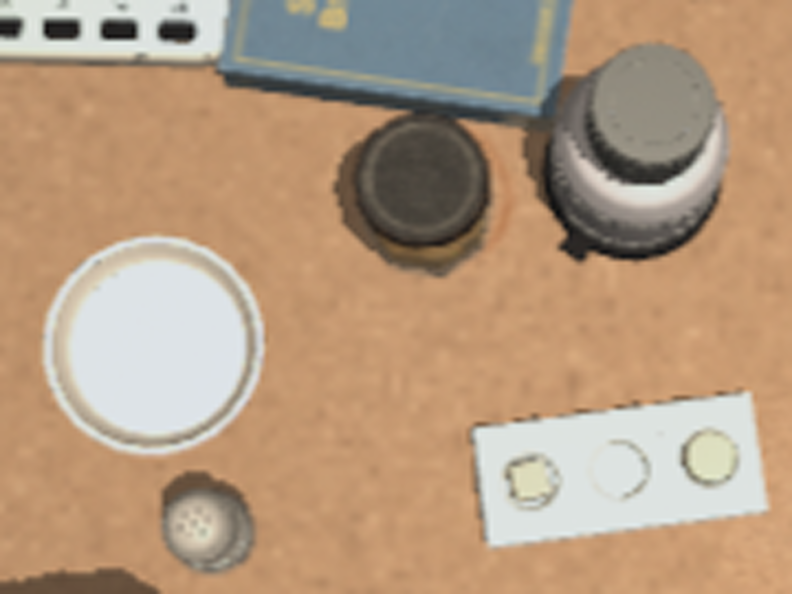

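View pics/c3.png

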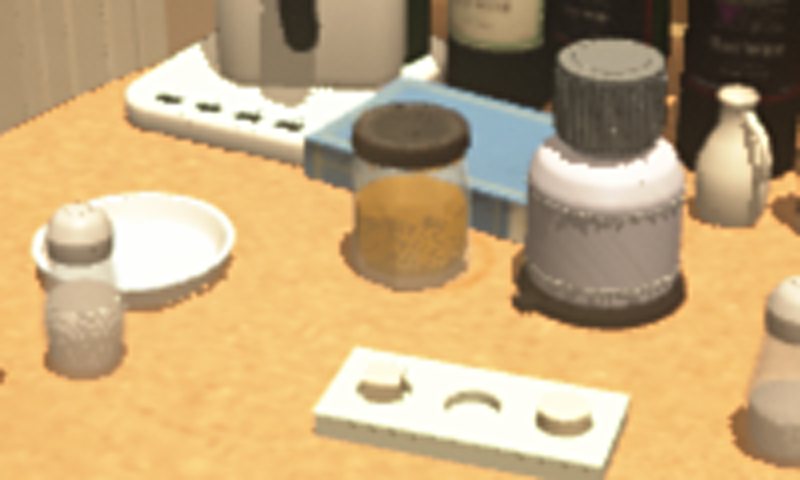

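The round tablet is the one on the right: crop c1 centre (553,170). In c2 the dish rim centre is (154,345), the cap top (655,104), the honey lid (424,180) and the salt shaker (205,523). In c3 the cap top is at (611,60).

```bash
cat > h.py <<'E'
import numpy as np,pickle
D={n:pickle.load(open(f"pics/{n}0.pkl","rb")) for n in("scene","top")}
CR={'c1':("top",270,205,9),'c2':("top",170,120,4.4),'c3':("scene",190,180,4),'t':("top",0,0,1)}
def P(c,X,Y,z):
    n,ox,oy,k=CR[c]; u=(X+.5)/k-.5+ox; v=(Y+.5)/k-.5+oy
    K=D[n]["camera_matrix"]; T=D[n]["pose"]
    r=np.linalg.solve(K,[u,v,1]); r=T[:3,:3]@[r[0],-r[1],-r[2]]; o=T[:3,3]
    return (o+r*(z-o[2])/r[2]).round(4)
E
python3 - <<'E'
from h import *
p=lambda *a:print(a,P(*a))
p('c1',553,170,.023);p('c3',565,405,.023)
print('corners',[P('c1',x,y,.014)[:2] for x,y in((70,110),(633,38),(672,280),(98,355))])
p('c1',367,196,.014);p('c1',185,215,.023);p('c3',383,378,.023)
p('c2',154,345,.018);p('c3',135,238,.018)
p('c2',655,104,.136);p('c3',611,60,.136)
p('c2',424,180,.086);p('c3',411,125,.086)
p('c2',203,523,.09);p('t',381,199,.09)
p('c2',593,104,.136);p('c2',717,104,.136)
p('c2',45,345,.018);p('c2',264,345,.018)
E
```

```text
('c1', 553, 170, 0.023) [ 0.5067 -0.1905  0.023 ]
('c3', 565, 405, 0.023) [ 0.5057 -0.1906  0.023 ]
corners [array([ 0.5189, -0.0733]), array([ 0.5403, -0.2107]), array([ 0.4814, -0.2207]), array([ 0.4594, -0.0818])]
('c1', 367, 196, 0.014) [ 0.4998 -0.1463  0.014 ]
('c1', 185, 215, 0.023) [ 0.4934 -0.1019  0.023 ]
('c3', 383, 378, 0.023) [ 0.4869 -0.1038  0.023 ]
('c2', 154, 345, 0.018) [0.5559 0.0888 0.018 ]
('c3', 135, 238, 0.018) [0.5557 0.0893 0.018 ]
('c2', 655, 104, 0.136) [ 0.654  -0.1517  0.136 ]
('c3', 611, 60, 0.136) [ 0.6505 -0.1509  0.136 ]
('c2', 424, 180, 0.086) [ 0.6285 -0.0477  0.086 ]
('c3', 411, 125, 0.086) [ 0.6283 -0.0463  0.086 ]
('c2', 203, 523, 0.09) [0.4647 0.0483 0.09  ]
('t', 381, 199, 0.09) [ 0.5537 -0.2836  0.09  ]
('c2', 593, 104, 0.136) [ 0.6534 -0.1242  0.136 ]
('c2', 717, 104, 0.136) [ 0.6547 -0.1792  0.136 ]
('c2', 45, 345, 0.018) [0.5544 0.1439 0.018 ]
('c2', 264, 345, 0.018) [0.5573 0.0334 0.018 ]
```

```bash
cat >> h.py <<'E'
def go(x,y,z,ydeg=None):
    from bench import robot, vision, readout, close_job
    from scipy.spatial.transform import Rotation as R
    s=readout.sense(); r=R.from_quat(s["ee_rot"]).as_matrix()
    a=np.degrees(np.arctan2(r[1,1],r[0,1]))
    d=r.T@(np.array([x,y,z])-s["position"])
    t=None
    if ydeg is not None:
        t=-np.radians((ydeg-a+90)%180-90)
    print("t%.2f"%s["time_s"],"pos",np.round(s["position"],4),"yaxis %.1f"%a,"tool d",d.round(4),"turn",t and round(t,3),"q",np.round(s["joint_positions"],2),"F",np.round(s["force"],1),"Tz %.2f"%s["torque"][2],"gap %.3f gf %.1f"%(s["finger_gap"],s["grasp_force"]))
E
python3 inch.py '[[[0.6, 0, 0, 0, -0.164], [0.6, 0, 0, 0, -0.164], [0.6, 0, 0, 0, -0.164], [0.6, 0, 0, 0, -0.164], [0.6, 0, 0, 0, -0.164]]]'
python3 -c "
from h import *
print([P('t',u,v,.18) for u,v in((470,45),(0,45))]); CR['s']=('scene',0,0,1)
print([P('s',u,v,0) for u,v in((380,212),(340,205),(375,234),(398,237),(300,235))])
go(.5065,-.1903,.10,-18)"
```

```text
time_s: 0.72
position: [0.2422, -0.5212, 0.2382]
ee_rot: [0.808, 0.589, 0.0, -0.0]
force: [-0.3, 0.0, -0.8]
finger_gap: 0.599
grasp_force: 0.0
[array([ 0.8397, -0.4317,  0.18  ]), array([0.8222, 0.4691, 0.18  ])]
[array([ 0.8868, -0.1666,  0.    ]), array([ 0.8807, -0.0587,  0.    ]), array([ 0.7653, -0.1931,  0.    ]), array([ 0.7752, -0.2449,  0.    ]), array([ 0.6809, -0.039 ,  0.    ])]
t0.72 pos [ 0.2422 -0.5212  0.2382] yaxis -17.8 tool d [0.3957 0.1507 0.1385] turn 0.004 q [-1.34  0.18  1.61 -0.    1.35 -1.03] F [-0.3  0.  -0.8] Tz -0.04 gap 0.599 gf 0.0
```

```bash
python3 inch.py '[[[0.6, 0.04, 0.015, 0, 0], [0.6, 0.04, 0.015, 0, 0], [0.6, 0.04, 0.015, 0, 0], [0.6, 0.04, 0.015, 0, 0], [0.6, 0.04, 0.015, 0, 0]]]' >/dev/null
python3 inch.py '[[[0.6, 0.04, 0.015, 0, 0], [0.6, 0.04, 0.015, 0, 0], [0.6, 0.04, 0.015, 0.02, 0], [0.6, 0.04, 0.015, 0.03, 0], [0.6, 0.03, 0.01, 0.04, 0]]]'
python3 inch.py '[[[0.6, 0, 0, 0, 0]]]'>/dev/null
python3 -c "
from h import *
go(.5065,-.1903,.0165,-18)"
```

```text
time_s: 1.98
position: [0.5026, -0.1947, 0.1484]
ee_rot: [0.809, 0.587, 0.0, 0.001]
force: [0.2, -0.7, 0.3]
finger_gap: 0.604
grasp_force: 0.0
t2.10 pos [ 0.4996 -0.1927  0.1451] yaxis -17.9 tool d [0.0041 0.0068 0.1285] turn 0.001 q [-0.59  0.2   1.78  0.    1.16 -0.28] F [-1.1 -1.2  0.6] Tz -0.02 gap 0.600 gf 0.0
```

```bash
python3 inch.py '[[[0.6, 0.004, 0.007, 0.04, 0], [0.6, 0, 0, 0.04, 0], [0.6, 0, 0, 0.025, 0], [0.6, 0, 0, 0, 0], [0.6, 0, 0, 0, 0]]]'>/dev/null
python3 -c "
from h import *
go(.5065,-.1903,.0165,-18)"
```

```text
t2.73 pos [ 0.51   -0.1955  0.0455] yaxis -18.1 tool d [ 0.0039 -0.005   0.029 ] turn -0.002 q [-0.58  0.37  1.81 -0.    0.96 -0.27] F [-0.1 -0.4  0.4] Tz -0.01 gap 0.599 gf 0.0
```

```bash
for i in 1 2 3; do python3 inch.py '[[[0.6, 0, 0, 0, 0]]]'>/dev/null
python3 -c "
from h import *
go(.5065,-.1903,.0165,-18)";done
```

```text
t2.85 pos [ 0.5102 -0.1953  0.0456] yaxis -18.1 tool d [ 0.0036 -0.0052  0.0291] turn -0.002 q [-0.58  0.37  1.81 -0.    0.96 -0.27] F [-0.  -0.4 -0. ] Tz -0.02 gap 0.600 gf 0.0
t2.98 pos [ 0.5098 -0.1948  0.0449] yaxis -18.1 tool d [ 0.0032 -0.0046  0.0284] turn -0.002 q [-0.58  0.37  1.81 -0.    0.96 -0.27] F [ 0.6  0.2 -0.1] Tz 0.02 gap 0.602 gf 0.0
t3.10 pos [ 0.5094 -0.1944  0.0443] yaxis -18.1 tool d [ 0.003  -0.0041  0.0278] turn -0.002 q [-0.58  0.37  1.81  0.    0.96 -0.27] F [ 0.  -0.7 -0.1] Tz 0.02 gap 0.601 gf 0.0
```

```bash
python3 inch.py '[[[0.6, 0.003, -0.004, 0.01, 0], [0.6, 0, 0, 0.008, 0], [0.6, 0, 0, 0, 0], [0.6, 0, 0, 0, 0], [0.6, 0, 0, 0, 0]]]'>/dev/null
python3 -c "
from h import *
go(.5065,-.1903,.0165,-18)"; python3 inch.py '[[[0.6, 0, 0, 0, 0], [0.6, 0, 0, 0, 0], [0.6, 0, 0, 0, 0]]]'>/dev/null
python3 -c "
from h import *
go(.5065,-.1903,.0165,-18)"
```

```text
t3.73 pos [ 0.5065 -0.1903  0.0259] yaxis -18.1 tool d [ 0.     -0.      0.0094] turn -0.002 q [-0.58  0.4   1.82 -0.    0.92 -0.26] F [-0.2  0.1  0.2] Tz -0.01 gap 0.602 gf 0.0
t4.10 pos [ 0.5063 -0.1902  0.0258] yaxis -18.1 tool d [-0.0001  0.0002  0.0093] turn -0.002 q [-0.58  0.4   1.82 -0.    0.92 -0.26] F [-0.3  1.2 -0.1] Tz -0.01 gap 0.598 gf 0.0
```

Aligned; I'll look before closing, since 2 mm of tray clearance matters.

```bash
python3 inch.py '[[[0.6, 0, 0, 0.005, 0], [0.6, 0, 0, 0.0035, 0], [0.6, 0, 0, 0, 0], [0.6, 0, 0, 0, 0]]]'>/dev/null
python3 - <<'E'
from h import *; from bench import robot, vision, readout, close_job; import cv2
go(.5065,-.1903,.0165,-18)
a=vision.get_image("scene")["image"][:,:,::-1]
cv2.imwrite("pics/s1.png",cv2.resize(a[200:320,240:420],None,fx=4,fy=4,interpolation=cv2.INTER_CUBIC))
E
```

```text
t4.60 pos [ 0.5063 -0.1901  0.0171] yaxis -18.1 tool d [-0.0001  0.0003  0.0006] turn -0.002 q [-0.58  0.42  1.82 -0.    0.9  -0.26] F [-0.5 -0.6  0.6] Tz -0.03 gap 0.599 gf 0.0
```

View pics/s1.png

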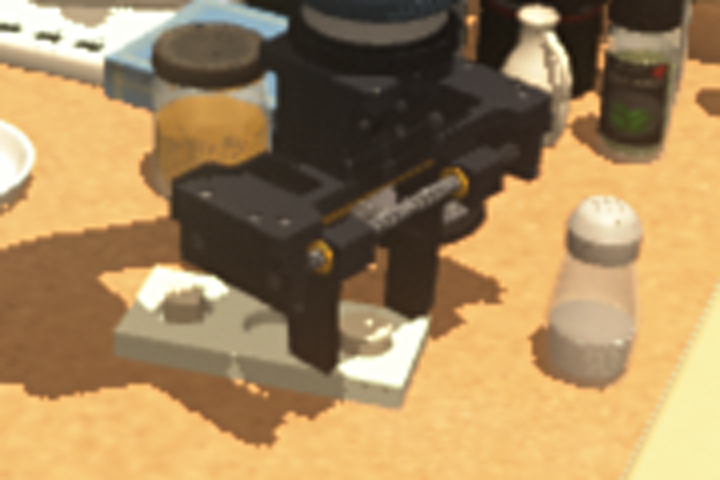

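The fingers stand either side of the round tablet, whose top is at crop (365,335), and they clear the tray and the pepper shaker. I'll close and lift.

```bash
python3 inch.py '[[[0.2, 0, 0, 0, 0], [0.2, 0, 0, 0, 0], [0.2, 0, 0, 0, 0], [0.2, 0, 0, 0, 0], [0.2, 0, 0, 0, 0]]]'
python3 inch.py '[[[0.2, 0, 0, 0, 0], [0.2, 0, 0, -0.01, 0], [0.2, 0, 0, -0.02, 0], [0.2, 0, 0, -0.04, 0], [0.2, 0, 0, -0.04, 0]]]'
python3 inch.py '[[[0.2, 0, 0, -0.03, 0], [0.2, 0, 0, 0, 0], [0.2, 0, 0, 0, 0]]]'
python3 -c "
from h import *
go(.5558,.089,.13,-48)"
```

```text
time_s: 5.28
position: [0.5063, -0.1902, 0.0173]
ee_rot: [0.81, 0.587, 0.0, 0.0]
force: [0.3, -0.5, 0.4]
finger_gap: 0.251
grasp_force: 30.0
time_s: 5.9
position: [0.506, -0.19, 0.1287]
ee_rot: [0.81, 0.587, -0.0, -0.0]
force: [1.3, -0.2, -0.2]
finger_gap: 0.252
grasp_force: 30.0
time_s: 6.28
position: [0.5057, -0.1898, 0.1565]
ee_rot: [0.81, 0.587, -0.0, -0.0]
force: [0.1, -0.5, -0.7]
finger_gap: 0.25
grasp_force: 30.0
t6.28 pos [ 0.5057 -0.1898  0.1565] yaxis -18.1 tool d [ 0.2806 -0.039   0.0266] turn 0.522 q [-0.58  0.19  1.77 -0.    1.18 -0.26] F [ 0.1 -0.5 -0.7] Tz -0.05 gap 0.250 gf 30.0
```

```bash
python3 inch.py '[[[0.2, 0.04, -0.006, 0, 0], [0.2, 0.04, -0.006, 0, 0], [0.2, 0.04, -0.006, 0, 0], [0.2, 0.04, -0.006, 0, 0], [0.2, 0.04, -0.006, 0, 0]]]'>/dev/null
python3 inch.py '[[[0.2, 0.04, -0.005, 0, 0], [0.2, 0.03, -0.004, 0, 0], [0.2, 0.01, 0, 0, 0.15], [0.2, 0, 0, 0, 0.15], [0.2, 0, 0, 0, 0.12]]]'>/dev/null
python3 inch.py '[[[0.2, 0, 0, 0, 0.1], [0.2, 0, 0, 0, 0], [0.2, 0, 0, 0, 0]]]'
python3 - <<'E'
from h import *; from bench import robot, vision, readout, close_job; import cv2
go(.5558,.089,.05,-48)
a=vision.get_image("scene")["image"][:,:,::-1]
cv2.imwrite("pics/s2.png",cv2.resize(a[120:300,180:420],None,fx=3,fy=3,interpolation=cv2.INTER_CUBIC))
E
```

```text
time_s: 7.9
position: [0.5556, 0.0881, 0.1562]
ee_rot: [0.933, 0.36, -0.001, -0.0]
force: [-0.1, 0.4, 0.0]
finger_gap: 0.249
grasp_force: 30.0
t7.90 pos [0.5556 0.0881 0.1562] yaxis -47.8 tool d [ 0.0009 -0.0004  0.1062] turn 0.004 q [-0.05  0.24  1.71  0.    1.19  0.78] F [-0.1  0.4  0. ] Tz 0.01 gap 0.249 gf 30.0
```

View pics/s2.png

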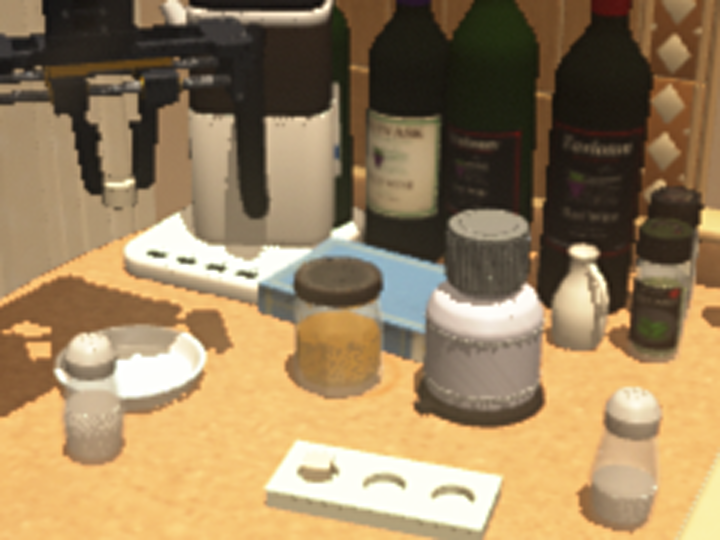

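The tablet is held upright at crop (118,195), the square one is still in its pocket, and the dish is clear below.

```bash
python3 inch.py '[[[0.2, 0.001, 0, 0.04, 0], [0.2, 0, 0, 0.04, 0], [0.2, 0, 0, 0.03, 0], [0.2, 0, 0, 0.015, 0], [0.2, 0, 0, 0, 0]]]'>/dev/null
python3 inch.py '[[[0.2, 0, 0, 0, 0], [0.2, 0, 0, 0, 0]]]'>/dev/null
python3 -c "
from h import *
go(.5558,.089,.019,-48)"
```

```text
t8.82 pos [0.5581 0.0888 0.0336] yaxis -47.9 tool d [-0.0016 -0.0017  0.0146] turn 0.002 q [-0.05  0.43  1.76  0.    0.95  0.78] F [ 0.2 -0.3 -0.5] Tz -0.02 gap 0.250 gf 30.0
```

```bash
python3 inch.py '[[[0.2, -0.001, -0.001, 0.008, 0], [0.2, 0, 0, 0.005, 0], [0.2, 0, 0, 0, 0], [0.2, 0, 0, 0, 0], [0.2, 0, 0, 0, 0]]]'>/dev/null
python3 -c "
from h import *
go(.5558,.089,.018,-48)"
```

```text
t9.45 pos [0.5557 0.0888 0.0193] yaxis -47.9 tool d [ 0.0002 -0.      0.0013] turn 0.002 q [-0.05  0.45  1.77  0.    0.93  0.78] F [-0.7 -0.7 -0.2] Tz 0.05 gap 0.252 gf 30.0
```

```bash
python3 inch.py '[[[0.2, 0, 0, 0.002, 0], [0.2, 0, 0, 0, 0], [0.2, 0, 0, 0, 0]]]'
python3 inch.py '[[[0.3, 0, 0, 0, 0], [0.32, 0, 0, 0, 0], [0.36, 0, 0, 0, 0], [0.42, 0, 0, 0, 0], [0.42, 0, 0, 0, 0]]]'
python3 inch.py '[[[0.42, 0, 0, 0, 0], [0.42, 0, 0, 0, 0], [0.42, 0, 0, -0.02, 0], [0.42, 0, 0, -0.04, 0], [0.42, 0, 0, -0.05, 0]]]'
python3 inch.py '[[[0.42, 0, 0, -0.06, 0], [0.42, 0, 0, -0.05, 0], [1, 0, 0, 0, 0], [1, 0, 0, 0, 0]]]'
python3 - <<'E'
from h import *; from bench import robot, vision, readout, close_job; import cv2
go(.6525,-.151,.2,-48)
a=vision.get_image("scene")["image"][:,:,::-1]
cv2.imwrite("pics/s3.png",cv2.resize(a[120:300,180:420],None,fx=3,fy=3,interpolation=cv2.INTER_CUBIC))
E
```

```text
time_s: 9.82
position: [0.5557, 0.0888, 0.0173]
ee_rot: [0.933, 0.359, 0.0, 0.0]
force: [0.1, -1.0, 0.2]
finger_gap: 0.249
grasp_force: 30.0
time_s: 10.45
position: [0.5556, 0.0888, 0.0172]
ee_rot: [0.933, 0.359, 0.0, 0.0]
force: [0.1, -0.0, -0.3]
finger_gap: 0.422
grasp_force: 0.0
time_s: 11.08
position: [0.555, 0.0888, 0.1289]
ee_rot: [0.933, 0.359, -0.001, -0.0]
force: [0.8, 0.5, -0.0]
finger_gap: 0.423
grasp_force: 0.0
time_s: 11.58
position: [0.5552, 0.0889, 0.2376]
ee_rot: [0.933, 0.359, 0.0, 0.0]
force: [-0.5, -0.2, -0.3]
finger_gap: 0.623
grasp_force: 0.0
t11.57 pos [0.5552 0.0889 0.2376] yaxis -47.9 tool d [-0.0887  0.2432  0.0376] turn 0.002 q [-0.05  0.15  1.64 -0.    1.35  0.78] F [-0.5 -0.2 -0.3] Tz 0.02 gap 0.623 gf 0.0
```

View pics/s3.png

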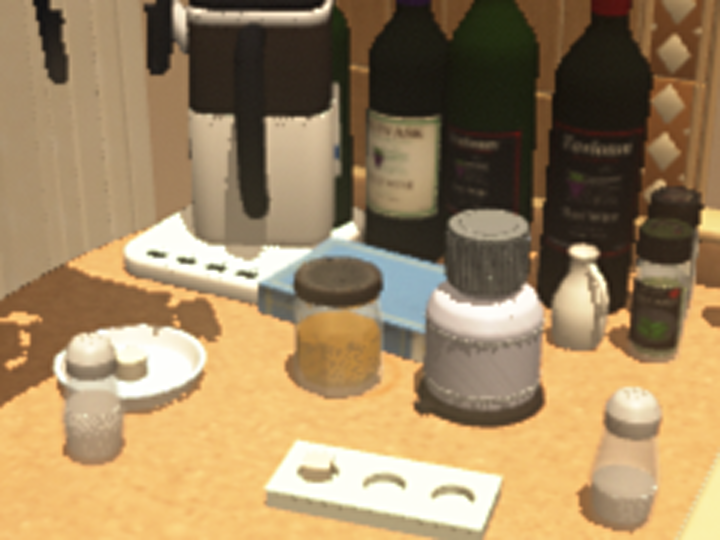

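The round tablet lies in the dish at crop (130,360). Nothing else has moved. On to the cap.

```bash
python3 inch.py '[[[1, 0, 0, 0, -0.144], [1, 0, 0, 0, -0.144], [1, 0, 0, 0, -0.144], [1, 0, 0, 0, -0.144], [1, 0, 0, 0, 0]]]'>/dev/null
python3 -c "
from h import *
go(.6525,-.151,.2,-15)"
```

```text
t12.25 pos [0.5545 0.0889 0.2353] yaxis -15.0 tool d [-0.2064  0.1568  0.0349] turn 0.001 q [-0.05  0.16  1.64  0.    1.35  0.21] F [ 0.3  0.5 -0. ] Tz -0.02 gap 1.000 gf 0.0
```

```bash
python3 inch.py '[[[1, -0.035, 0.026, 0, 0], [1, -0.035, 0.026, 0, 0], [1, -0.035, 0.026, 0, 0], [1, -0.035, 0.026, 0, 0], [1, -0.035, 0.026, 0, 0]]]'>/dev/null
python3 inch.py '[[[1, -0.031, 0.026, 0, 0], [1, 0, 0, 0, 0], [1, 0, 0, 0.03, 0], [1, 0, 0, 0, 0], [1, 0, 0, 0, 0]]]'>/dev/null
python3 -c "
from h import *
go(.6525,-.151,.1,-15)"
```

```text
t13.50 pos [ 0.6533 -0.1495  0.2076] yaxis -14.9 tool d [-0.0017 -0.0003  0.1076] turn 0.002 q [-0.4   0.41  1.38  0.    1.35 -0.14] F [-0.1 -0.5  0.7] Tz 0.01 gap 1.001 gf 0.0
```

```bash
python3 inch.py '[[[1, -0.001, 0, 0.03, 0], [1, 0, 0, 0.03, 0], [1, 0, 0, 0.02, 0], [1, 0, 0, 0, 0], [1, 0, 0, 0, 0]]]'>/dev/null
python3 - <<'E'
from h import *; from bench import robot, vision, readout, close_job; import cv2
go(.6525,-.151,.1,-15)
a=vision.get_image("scene")["image"][:,:,::-1]
cv2.imwrite("pics/s4.png",cv2.resize(a[100:290,240:440],None,fx=3,fy=3,interpolation=cv2.INTER_CUBIC))
E
```

```text
t14.12 pos [ 0.654  -0.1515  0.1288] yaxis -14.9 tool d [ 0.0001 -0.0016  0.0288] turn 0.002 q [-0.4   0.49  1.43  0.    1.21 -0.14] F [0.8 0.3 0.2] Tz -0.01 gap 1.003 gf 0.0
```

View pics/s4.png

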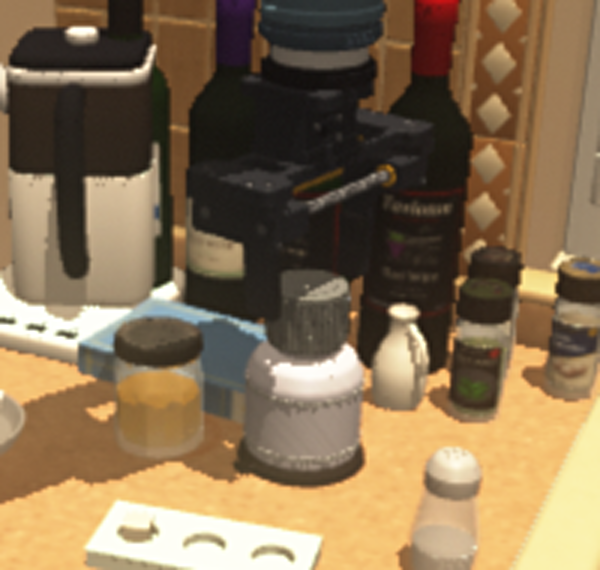

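The fingers straddle the cap, whose top is at crop (315,288), and there is room all round. Lowering and gripping.

```bash
python3 inch.py '[[[1, 0, -0.0015, 0.015, 0], [1, 0, 0, 0.012, 0], [1, 0, 0, 0, 0], [1, 0, 0, 0, 0], [1, 0, 0, 0, 0]]]'>/dev/null
python3 -c "
from h import *
go(.6525,-.151,.1,-15)"
python3 inch.py '[[[0.5, 0, 0, 0, 0], [0.5, 0, 0, 0, 0], [0.5, 0, 0, 0, 0], [0.5, 0, 0, 0, 0], [0.5, 0, 0, 0, 0]]]'
python3 -c "
from h import *
go(.6525,-.151,.1,-15)"
```

```text
t14.80 pos [ 0.652  -0.1511  0.1007] yaxis -14.9 tool d [0.0002 0.0005 0.0007] turn 0.002 q [-0.4   0.52  1.45 -0.    1.17 -0.14] F [-0.1  0.1 -0.2] Tz -0.03 gap 1.000 gf 0.0
time_s: 15.42
position: [0.6534, -0.1515, 0.1009]
ee_rot: [0.793, 0.609, 0.001, 0.002]
force: [4.7, -0.8, -2.4]
finger_gap: 0.623
grasp_force: 30.1
t15.43 pos [ 0.6534 -0.1515  0.1009] yaxis -14.9 tool d [ 0.0003 -0.001   0.0009] turn 0.002 q [-0.4   0.52  1.45  0.    1.16 -0.14] F [ 4.7 -0.8 -2.4] Tz 0.01 gap 0.623 gf 30.1
```

```bash
python3 inch.py '[[[0.5, 0, 0.0015, 0, 0], [0.5, 0, 0, 0, 0.08], [0.5, 0, 0, 0, 0], [0.5, 0, 0, 0, 0]]]'>/dev/null
python3 -c "
from h import *
go(.6525,-.151,.1,-15)"
python3 inch.py '[[[0.5, 0, 0, 0, 0.08], [0.5, 0, 0, 0, 0.05], [0.5, 0, 0, 0, 0], [0.5, 0, 0, 0, 0]]]'>/dev/null
python3 -c "
from h import *
go(.6525,-.151,.1,-15)"
```

```text
t15.93 pos [ 0.6535 -0.1515  0.1007] yaxis -19.4 tool d [ 0.0001 -0.0011  0.0007] turn -0.077 q [-0.4   0.53  1.45  0.    1.17 -0.07] F [ 1.5 -0.5  1.8] Tz -0.00 gap 0.620 gf 30.1
t16.43 pos [ 0.6535 -0.1515  0.1007] yaxis -26.9 tool d [-0.     -0.0011  0.0007] turn -0.207 q [-0.4   0.53  1.45  0.    1.17  0.06] F [ 1.6 -1.5  3.4] Tz -0.03 gap 0.619 gf 30.1
```

```bash
python3 inch.py '[[[0.5, 0, 0, 0, 0.06], [0.5, 0, 0, 0, 0.06], [0.5, 0, 0, 0, 0], [0.5, 0, 0, 0, 0]]]'>/dev/null
python3 -c "
from h import *
go(.6525,-.151,.1,-15)"
```

```text
t16.93 pos [ 0.6532 -0.1515  0.1006] yaxis -33.7 tool d [ 0.     -0.0009  0.0006] turn -0.326 q [-0.4   0.53  1.45 -0.    1.17  0.18] F [ 0.8 -1.6  5.3] Tz -0.04 gap 0.617 gf 30.1
```

No resisting torque at 0.33 rad, past the 0.15 rad stop, so this way loosens it. Turning on to 1.5.

```bash
python3 inch.py '[[[0.5, 0, 0, -0.0007, 0.12], [0.5, 0, 0, 0, 0.12], [0.5, 0, 0, 0, 0.12], [0.5, 0, 0, 0, 0], [0.5, 0, 0, 0, 0]]]'>/dev/null
python3 -c "
from h import *
go(.6525,-.151,.1,-15)"
```

```text
t17.55 pos [ 0.653  -0.1511  0.1007] yaxis -54.3 tool d [-0.0003 -0.0004  0.0007] turn -0.685 q [-0.4   0.53  1.45  0.    1.17  0.54] F [ 2.2 -1.1  1.6] Tz -0.03 gap 0.620 gf 30.1
```

```bash
python3 inch.py '[[[0.5, 0, 0, 0, 0.14], [0.5, 0, 0, 0, 0.14], [0.5, 0, 0, 0, 0.14], [0.5, 0, 0, 0, 0.14], [0.5, 0, 0, 0, 0]]]'>/dev/null
python3 inch.py '[[[0.5, 0, 0, 0, 0.14], [0.5, 0, 0, 0, 0.11], [0.5, 0, 0, 0, 0], [0.5, 0, 0, 0, 0]]]'>/dev/null
python3 -c "
from h import *
go(.6525,-.151,.1,-15)"
```

```text
t18.68 pos [ 0.6528 -0.1509  0.1007] yaxis -100.6 tool d [-0.0003  0.0002  0.0007] turn -1.494 q [-0.4   0.53  1.45  0.    1.17  1.35] F [-0.9  2.5  2.3] Tz 0.03 gap 0.620 gf 30.1
```

Turned 1.49 rad with no torque. Next, a small test lift.

```bash
python3 inch.py '[[[0.5, 0, 0, -0.003, 0], [0.5, 0, 0, -0.003, 0], [0.5, 0, 0, 0, 0], [0.5, 0, 0, 0, 0]]]'>/dev/null
python3 -c "
from h import *
go(.6525,-.151,.215,-100)"
```

```text
t19.18 pos [ 0.653  -0.1516  0.107 ] yaxis -100.8 tool d [-0.0006 -0.0005 -0.108 ] turn -0.015 q [-0.4   0.52  1.44 -0.    1.18  1.36] F [-0.   0.2 -0.7] Tz 0.01 gap 0.620 gf 30.1
```

```bash
python3 inch.py '[[[0.5, 0, 0, -0.015, 0], [0.5, 0, 0, -0.015, 0], [0.5, 0, 0, -0.015, 0], [0.5, 0, 0, -0.02, 0], [0.5, 0, 0, -0.02, 0]]]'>/dev/null
python3 inch.py '[[[0.5, 0, 0, -0.02, 0], [0.5, 0, 0, -0.008, 0], [0.5, 0, 0, 0, 0], [0.5, 0, 0, 0, 0], [0.5, 0, 0, 0, 0]]]'>/dev/null
python3 - <<'E'
from h import *; from bench import robot, vision, readout, close_job; import cv2
go(.6525,-.151,.218,-100)
a=vision.get_image("scene")["image"][:,:,::-1]
cv2.imwrite("pics/s5.png",cv2.resize(a[50:310,180:430],None,fx=2.3,fy=2.3,interpolation=cv2.INTER_CUBIC))
E
```

```text
t20.43 pos [ 0.6526 -0.1511  0.2188] yaxis -100.8 tool d [-0.0001 -0.0001  0.0008] turn -0.015 q [-0.4   0.41  1.37 -0.    1.37  1.36] F [-0.3  0.1 -0.6] Tz 0.04 gap 0.622 gf 30.3
```

View pics/s5.png

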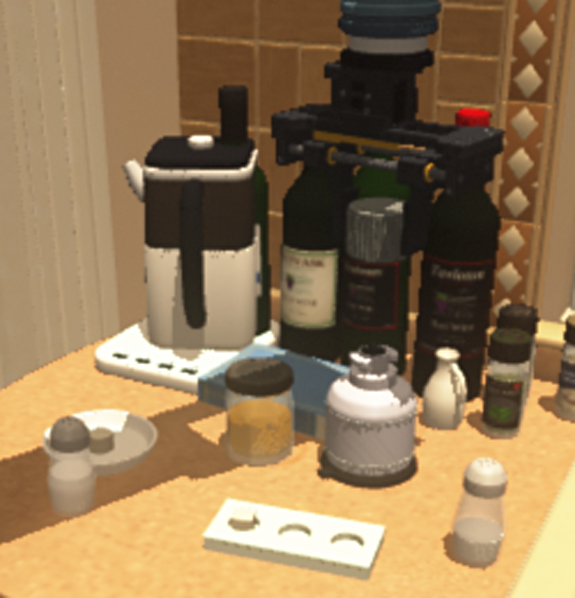

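The cap is held at crop (374,230), 118 mm up. The neck is open at (372,360), the tablet is in the dish at (100,440), and the rest is undisturbed.

```bash
python3 -c "
from bench import robot, vision, readout, close_job
print(close_job())"
```

```text
the job is handed in; nothing more can be done
None
```

The round tablet is lying in the white dish, and the canister is open with its cap held about 12 cm above where it sat; the cap loosened on the first try, clockwise seen from above, and the job was handed in at about 20 s.

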